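# Set the mill lid to its vent position and hold it

### The job

Push the cup carriage of the bench mill all the way home against its drive block. Then fit the bayonet lid (the one with the straight bar grip and two side pins) fully down into the cup and twist it clockwise, seen from above, to the long half-way mark on the rim, without going on through the click into the lock. A spring turns the lid back, so finish still gripping it there: keep the lid seated at the half-way mark and do not let go; leave the other things on the bench where they are.

Things in the scene. Friction and masses are not known exactly. Their poses are not given: they have to be found in the camera images.
- cup_mouth (a point): Centre of the cup's mouth, on its axis, level with the top of its rim, about 86 mm above the bench; moves with the carriage. Cup: upright steel cylinder, 84 mm outside. Mouth: 52 mm opening in an 8 mm thick flange with two entry slots, 11 mm wide, along the point's +x and -x, out to 34 mm radius. Axes: z up, y along the slide to the drive block, x across; yawed with the mill.
- half_mark (a point): The long black bar on the cup's rim, the half-way mark, 38 mm from the cup's axis at rim height. Clockwise from above, each slot (short bar, 0 rad) is followed by a long bar (half-way, 0.70 rad = 40 degrees) and twin bars (lock, 1.40 rad). The same marks stand on the opposite side. This one follows the -x slot.
- mill: Bed of the mill, fixed, 118x345 mm; origin at the centre of its underside, y along the slide. At its +y end the drive block, a white box 114 mm across, 90 mm along y, its top 76 mm above the bench.
- post_mid (a point): Middle of the upright round steel post on the carriage, used to move it: 16 mm diameter, reaching 22 mm above this point and 24 mm below it (a 26 mm wide foot round its lowest 4 mm). It stands 85 mm from the cup's axis on the side away from the drive block, 35 mm clear of the cup's wall. Same axes as cup_mouth.
- carriage (a joint): Slide of the carriage along cup_mouth's +y, in m: 0 = far end, 0.100 = home, at its stop by the drive block. It needs about 5 N to move and stays where it is left.
- catch_ring (a joint): Turn of the spring ring in the cup that the lid's pins take along, rad: 0 = pins below the slots, grows clockwise, 1.40 = lock stop. Reads about 0.07 less than the lid's angle (play). Spring back to 0: 0.024 N m at 0, 0.08 at half-way. Sprung balls meet the pins at about 0.97 rad of lid angle and click past at 1.16.
- lid_centre (a point): Centre, half-way up, of the loose bayonet lid, upright, 64 mm tall, 0.16 kg. Heights from here: plug 48 mm diameter with tapered foot, -32 to -6 mm; cap disc 66 mm diameter, -6 to +2; black bar grip along the lid's x, 50 mm long, 14 mm thick, +2 to +32. Two pins 7 mm thick point along +x and -x to 32 mm from the axis, at -19.5. Same after half a turn. Seated: 6 mm above cup_mouth.
- bayonet_lid: The same bayonet lid; origin at the centre of its underside, 32 mm below lid_centre, same axes.
- dust_cover: A plain cover of the same width, with a round knob and no pins, 46 mm tall, loose on the bench; origin at the centre of its underside. Not to be used or disturbed.
- spare_cup: Specimen cup with screw lid, 65 mm wide, 67 mm tall, loose; origin at the centre of its underside. Leave alone.
- dish: Petri dish, 84 mm wide, 15 mm tall, loose; origin at the centre of its underside. Leave alone.
- counter: Round hand tally counter, 56x67x21 mm, loose; origin at the centre of its underside. Leave alone.
- marker: Marker pen lying on the bench, 135 mm long, 16 mm thick, loose; origin at the centre of its underside. Leave alone.
There are look-alikes about, which are no part of the job. What is shaped like the bayonet_lid but green, purple or turquoise is not meant.

How it is judged:
On the way, in this order (a step that is already met when the one before it is completed fails the run):
1. the carriage is pushed home to its stop (value of joint carriage above 0.097 m), for 0.2 s.
2. the lid is seated in the cup, carriage home (value of joint carriage above 0.095 m and z of lid_centre in the frame of cup_mouth between 0.003 and 0.009 m and horizontal distance between lid_centre and cup_mouth below 0.0045 m and angle between lid_centre's own z axis and vertical below 0.06 rad), for 0.2 s.
At the end, for the whole second after the job is handed in: Carriage within 5 mm of its stop; lid seated (height 3 mm, centre 4.5 mm, tilt 0.06 rad), turned clockwise 0.70 +- 0.16 rad from the entry slots with the spring ring turned along (0.40 to 0.92 rad), and still gripped by the fingers (over 1 N) (all of step 2 and angle between the x axis of lid_centre and the x axis of cup_mouth, either way round between 0.54 and 0.86 rad and value of joint catch_ring between 0.4 and 0.92 rad and contact force between the fingers and bayonet_lid above 1 N); the arm keeps its last pose, push and grip.
It fails at once if the lid is turned past the lock click (value of joint catch_ring above 1.1 rad).
It fails at once if a bystander is moved by more than 25 mm (distance of any of dust_cover, spare_cup, dish, counter, marker from where it was at the start of the episode above 0.025 m).
It also fails if it takes over 67 s, if anything falls off the work surface, if the arm or the gripper's body presses on something with over 40 N, if the wrist force passes 120 N, or if a joint passes its speed limit or range.

### The arm

A 7-joint arm with a two-finger parallel gripper is mounted at the origin on a cart in front of the work surface, level with it; the furniture and walls round the work are solid. World frame = base frame: x ahead of the robot, y to its left, z up, the work surface at z = 0. Lengths are in m, angles in rad, forces in N, time in s.
With the tool pointing down it reaches from about 0.425 to 0.825 m from the base axis. Payload 3.6 kg.
Tool frame: the origin (TCP) lies where the fingers leave the gripper's body, on its centre line; the fingertips stand 73 mm ahead of it and the grasp point (between the pads) lies 54 mm ahead of it; z points along the fingers, y is the line along which they close (so a half turn about z gives the same grasp; the last joint's range is limited). The gripper opens to 85 mm and grips with 20 to 120 N. Pads are 22 mm wide; open, the fingers measure 114 mm over their backs; the gripper's body (76 mm by 85 mm) begins 54 mm behind the grasp point. The pads swing forward as they close: fully open they stand 13 mm farther back than shut.
Start: joints at [-0.026, 0.615, -0.013, 1.423, 0.008, 1.103, -0.04], TCP at [0.65, 0, 0.304] pointing down, gripper open.
Joint ranges: [-3.12, 3.12], [-0.3, 2.06], [-1.34, 1.32], [0.26, 2.42], [-1.36, 4.5], [0.01, 1.98], [-2.84, 2.84]. Speed limits (rad/s): [2.79, 2.79, 3.14, 3.14, 3.14, 3.14, 3.14].

### API

Orientations are given as a unit quaternion [x, y, z, w].
In Python, from station import arm, snapshot, camera_info, ticket gives the robot as it stands. Calls block until the motion is done:
- arm.movep(position, orientation): joint-space move of the TCP to a pose.
- arm.line_to(position, velocity=0.15, ori=None): straight line of the TCP; ori=None keeps the orientation; velocity is the mean speed in m/s.
- arm.move_j(angles): joint-space move.
- arm.move_gripper(opening, effort=None): opening from 0.0 (shut) to 1.0 (fully open); effort is the grip in N (None keeps the last); returns when the fingers have stopped.
- arm.pause(seconds).
- arm.ik(position, orientation): joint angles nearest the present ones, or None.
- snapshot(name): name is "scene" or "side" or "wrist"; returns the picture (420x560x3 uint8, blue, green, red); there is no depth.
- camera_info(name): a dict with "fx", "fy", "cx", "cy" (pixels), "R" (3x3) and "t" (3): a world point X has camera coordinates R X + t; the wrist camera has in their place "T_tool_cam" (4x4, takes a point from camera to tool coordinates, whose origin is the TCP and whose axes are the flange's). Camera axes: x right, y down, z forward; pixel columns grow to the right and rows downward; lengths in m; the calibration is good to about 2 mm. The wrist camera is an equidistant fisheye: a pixel r from the principal point sees the ray r / f radians off the axis. A picture is of the moment at which its call begins: read the wrist's pose just before it. camera_info takes no time and is no camera call.
A pose or a line that the arm cannot do raises arm.MotionError and nothing moves.
- ticket.finish_job(): hands the job in; it is judged then, once.
Readings, each from a call of its own:
- arm.read_time(): time.
- arm.read_joint_positions(): joint angles.
- arm.read_dq(): joint speeds.
- arm.read_effort(): joint torques, N m.
- arm.read_tool_pos(): TCP position.
- arm.read_eef_rot(): TCP orientation.
- arm.read_ft_force(): force on the tool from outside, world axes, zero at the start.
- arm.read_wrist_torque(): the same for the moment, N m.
- arm.read_opening(): opening from 0.0 (shut) to 1.0 (fully open).
- arm.read_finger_force(): force on a finger pad.
Only numpy, scipy, OpenCV 4.12 (cv2) and the standard library are available. Lean on these libraries where they do the work, as an engineer would, in place of code of your own. Each camera call takes 0.05 s, during which the arm holds its last target. There are 200 camera calls.

## Working session

There is one attempt and no reset: what is moved stays moved. The work goes in short steps, each a Python script; the robot and the scene stay as the last script left them, time stands still between calls to the robot, and variables do not carry over. Pictures are saved under pics/ and viewed, at most 10 in all, crops included, and the job is handed in when it is done.

```bash
ls; mkdir -p pics
python3 - <<'E'
from station import *
import cv2,numpy as np
for n in("scene","side","wrist"):
    im=snapshot(n); cv2.imwrite(f"pics/{n}0.png",im)
    print(n,camera_info(n))
a=cv2.imread("pics/scene0.png");b=cv2.imread("pics/side0.png")
print(arm.read_time(),arm.read_eef_rot())
E
```

```text
pics
scene {'fx': 457.4397081711021, 'fy': 457.4397081711021, 'cx': 277.1692899792042, 'cy': 211.38372368515962, 'R': array([[ 0.86734823, -0.49729374,  0.02014932],
       [-0.32638349, -0.59888836, -0.73130469],
       [ 0.37574044,  0.62771942, -0.68175322]]), 't': array([-0.54644684,  0.17590961,  1.15565704])}
side {'fx': 498.9188733858608, 'fy': 498.9188733858608, 'cx': 287.4699855597235, 'cy': 214.077894280736, 'R': array([[ 0.99344755, -0.11425017, -0.00297769],
       [-0.07673204, -0.64745175, -0.75823376],
       [ 0.08470042,  0.75349395, -0.651976  ]]), 't': array([-0.53996785,  0.01029493,  1.79371707])}
wrist {'fx': 325.19226210127806, 'fy': 325.19226210127806, 'cx': 280.9489338036486, 'cy': 214.17418416850356, 'T_tool_cam': array([[ 6.64902824e-04, -9.46998253e-01, -3.21238022e-01,
         8.31601448e-02],
       [ 9.99998685e-01,  1.10478539e-03, -1.18705713e-03,
         3.06544933e-04],
       [ 1.47904010e-03, -3.21236810e-01,  9.46997742e-01,
        -7.04801585e-02],
       [ 0.00000000e+00,  0.00000000e+00,  0.00000000e+00,
         1.00000000e+00]])}
0.15 [ 7.07076586e-01  7.07136235e-01 -7.52895176e-04 -6.92686565e-04]
```

View pics/scene0.png

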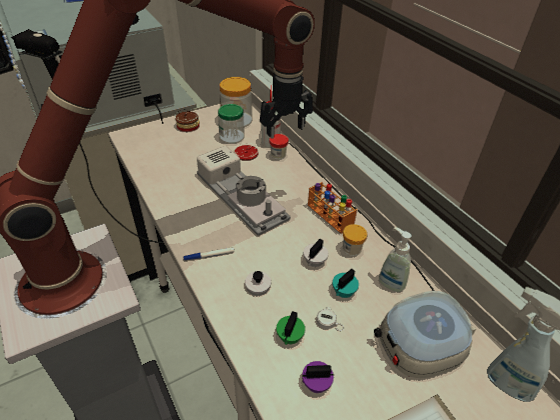

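View pics/wrist0.png

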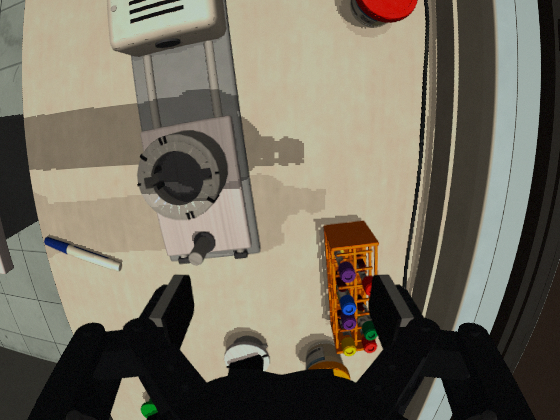

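```bash
cat > h.py <<'E'
from station import *
import cv2,numpy as np
from scipy.spatial.transform import Rotation as Ro
def ray(cam,u,v,pose=None):
    c=camera_info(cam)
    if cam=="wrist":
        p,q=pose if pose else (arm.read_tool_pos(),arm.read_eef_rot())
        d=np.array([u-c["cx"],v-c["cy"]])/c["fx"]; th=np.hypot(*d)
        k=np.array([*(d/th*np.sin(th)),np.cos(th)]) if th>1e-9 else np.array([0,0,1.])
        R=Ro.from_quat(q).as_matrix();T=c["T_tool_cam"]
        return np.array(p)+R@T[:3,3],R@T[:3,:3]@k
    R=c["R"];k=np.array([(u-c["cx"])/c["fx"],(v-c["cy"])/c["fy"],1.])
    return -R.T@c["t"],R.T@k
def onz(cam,u,v,z,pose=None):
    o,d=ray(cam,u,v,pose); return o+d*(z-o[2])/d[2]
def tri(*rays):
    A=0;b=0
    for o,d in rays:
        d=d/np.linalg.norm(d);P=np.eye(3)-np.outer(d,d);A=A+P;b=b+P@o
    return np.linalg.solve(A,b)
def down(yaw): # tool z down, tool y (closing) at world angle yaw
    y=np.array([np.cos(yaw),np.sin(yaw),0]);z=np.array([0,0,-1.])
    return Ro.from_matrix(np.c_[np.cross(y,z),y,z]).as_quat()
E
python3 - <<'E'
import cv2,numpy as np
s=cv2.imread("pics/scene0.png");d=cv2.imread("pics/side0.png");w=cv2.imread("pics/wrist0.png")
r=lambda a,k:cv2.resize(a,None,fx=k,fy=k,interpolation=cv2.INTER_CUBIC)
A=r(s[140:300,190:370],2.2)   # 396x352
B=r(w[100:270,100:280],2.2)
can=np.zeros((600,800,3),np.uint8)
can[:352,:396]=A;can[:374,400:796]=B
cv2.imwrite("pics/c1.png",can)
E
```

```text
(no output)
```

View pics/c1.png

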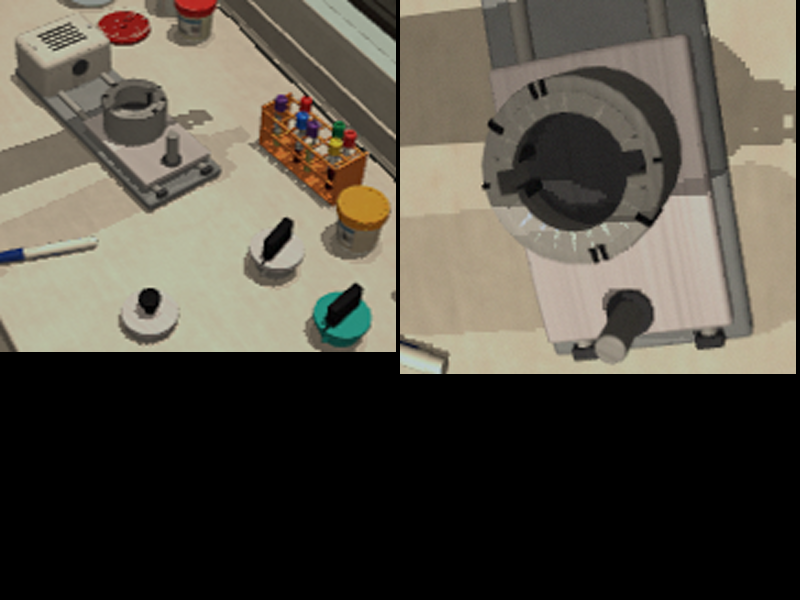

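View pics/side0.png

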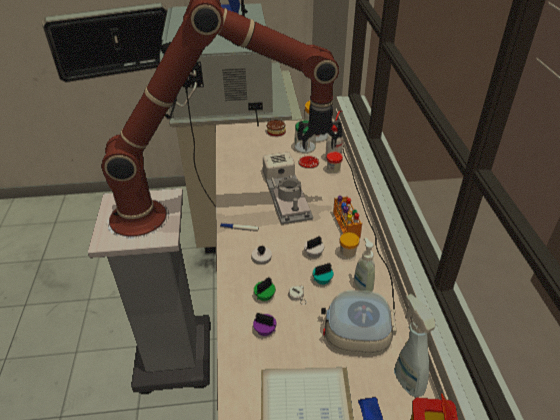

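Run:
```python
from h import *
np.set_printoptions(precision=4,suppress=True)
f=lambda x,y:((x-400)/2.2+100,y/2.2+100)
g=lambda x,y:(x/2.2+190,y/2.2+140)
print("cup",onz("wrist",*f(572,168),.086), onz("wrist",*f(487,186),.086),onz("wrist",*f(658,160),.086))
print("post",tri(ray("wrist",*f(611,348)),ray("scene",*g(172,135))))
print("lid disc",onz("scene",*g(277,250),.034), onz("side",314,250,.034))
e=[onz("scene",*g(x,y),.064) for x,y in((266,248),(289,222))]
print("grip",e,(e[0]+e[1])/2)
print("dust",onz("scene",258,282,.03),"jar",onz("scene",354,234,.06))
# edges of carriage sides for yaw, z~0.03
for p in((553,340),(730,322),(491,70),(686,37)):print(onz("wrist",*f(*p),.04))
```

```text
cup [0.5531 0.0227 0.086 ] [0.5119 0.0157 0.086 ] [0.591  0.0254 0.086 ]
post [ 0.5619 -0.0644  0.0806]
lid disc [ 0.598 -0.258  0.034] [ 0.5985 -0.2745  0.034 ]
grip [array([ 0.5718, -0.2706,  0.064 ]), array([ 0.618 , -0.2492,  0.064 ])] [ 0.5949 -0.2599  0.064 ]
dust [ 0.4232 -0.2644  0.03  ] jar [ 0.7106 -0.267   0.06  ]
[ 0.5167 -0.0809  0.04  ]
[ 0.614  -0.0684  0.04  ]
[0.4977 0.0639 0.04  ]
[0.5969 0.0747 0.04  ]
```

Run:
```python
from h import *
np.set_printoptions(precision=4,suppress=True)
yaw=.118; ya=np.array([-np.sin(yaw),np.cos(yaw),0]); P=np.array([.562,-.0644,0]); q=down(yaw)
arm.move_gripper(0.0,20)
s=P-.045*ya
arm.movep([*s[:2],.22],q); arm.line_to([*s[:2],.118],.15)
f0=arm.read_ft_force(); print(arm.read_tool_pos(),f0)
d=-.045;log=[];n=0
while d<.10:
    d+=.005; t=P+d*ya; arm.line_to([*t[:2],.118],.06)
    f=(np.array(arm.read_ft_force())-f0); fy=f@ya; log.append((round(d,3),round(fy,1)))
    if fy<-14: break
print(log,arm.read_tool_pos(),arm.read_time())
arm.pause(.3);print(np.array(arm.read_ft_force())-f0)
cv2.imwrite("pics/w2.png",snapshot("wrist"));cv2.imwrite("pics/s2.png",snapshot("scene"))
```

```text
[ 0.5684 -0.1086  0.1189] [0.726  0.4913 0.3662]
[(-0.04, np.float64(-0.2)), (-0.035, np.float64(-0.3)), (-0.03, np.float64(-0.3)), (-0.025, np.float64(-0.1)), (-0.02, np.float64(-0.9)), (-0.015, np.float64(-2.3)), (-0.01, np.float64(-4.9)), (-0.005, np.float64(-3.6)), (0.0, np.float64(-3.5)), (0.005, np.float64(-2.9)), (0.01, np.float64(-3.1)), (0.015, np.float64(-4.2)), (0.02, np.float64(-2.8)), (0.025, np.float64(-4.4)), (0.03, np.float64(-3.2)), (0.035, np.float64(-3.1)), (0.04, np.float64(-3.7)), (0.045, np.float64(-3.3)), (0.05, np.float64(-4.4)), (0.055, np.float64(-3.5)), (0.06, np.float64(-3.2)), (0.065, np.float64(-3.8)), (0.07, np.float64(-7.4)), (0.075, np.float64(-14.9))] [0.5537 0.0031 0.118 ] 8.4333
[ -1.5629 -15.0498   0.4204]
```

Run:
```python
from h import *
import json
np.set_printoptions(precision=4,suppress=True)
yaw=.118; ya=np.array([-np.sin(yaw),np.cos(yaw),0]); 
p=np.array(arm.read_tool_pos()); arm.line_to(p-.03*ya,.15); p=np.array(arm.read_tool_pos()); arm.line_to([*p[:2],.24],.25)
c=np.array([.543,.105,0])-.04*ya
arm.movep([*c[:2],.25],down(yaw)); arm.move_gripper(.6); arm.pause(.2)
a=[list(arm.read_tool_pos()),list(arm.read_eef_rot())]; im=snapshot("wrist")
cv2.imwrite("pics/cup.png",im)
L=np.array([.597,-.262,0]); g=-1.137
l=L-.04*np.array([np.cos(g+np.pi/2),np.sin(g+np.pi/2),0])
arm.movep([*l[:2],.23],down(g)); arm.pause(.2)
b=[list(arm.read_tool_pos()),list(arm.read_eef_rot())]; im2=snapshot("wrist")
cv2.imwrite("pics/lid.png",im2)
json.dump([a,b],open("poses.json","w"));print(a,b,arm.read_joint_positions(),arm.read_time())
can=np.zeros((420,800,3),np.uint8);can[:,:400]=im[:,80:480];can[:,400:]=im2[:,80:480]
cv2.imwrite("pics/c2.png",can)
```

```text
[[np.float64(0.5477168006824205), np.float64(0.06526183761532146), np.float64(0.2500690549037357)], [np.float64(0.6642021107125924), np.float64(0.7475530428297249), np.float64(5.932290540598046e-05), np.float64(2.7599812260286813e-05)]] [[np.float64(0.5614657185184694), np.float64(-0.27698915644206296), np.float64(0.230086561057323)], [np.float64(0.97622869872366), np.float64(0.21674225239907216), np.float64(0.00034644684758498), np.float64(-0.00045142869660090996)]] [ 0.2392  0.6682  0.3151  1.5934 -0.2449  0.919  -0.4944] 12.675
```

View pics/c2.png

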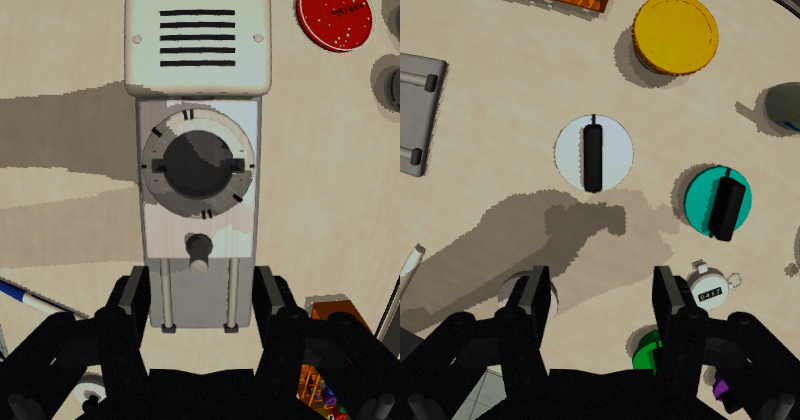

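Run:
```python
from h import *
import json
np.set_printoptions(precision=4,suppress=True)
a,b=json.load(open("poses.json"))
im=cv2.imread("pics/cup.png");g=cv2.cvtColor(im,cv2.COLOR_BGR2GRAY)
m=(g<45).astype(np.uint8);n,lab,st,ce=cv2.connectedComponentsWithStats(m,connectivity=4)
c=onz("wrist",279,163,.086,a);print("c",c)
for i in range(1,n):
    if st[i,4]>=4:
        X=onz("wrist",*ce[i],.086,a);d=(X-c)[:2]
        if np.hypot(*d)<.05: print(st[i],ce[i],X[:2],"r",np.hypot(*d),"ang",np.arctan2(d[1],d[0]))
im=cv2.imread("pics/lid.png");hsv=cv2.cvtColor(im,cv2.COLOR_BGR2HSV)
roi=np.zeros(im.shape[:2],np.uint8);cv2.circle(roi,(274,153),48,1,-1)
w=((hsv[...,1]<35)&(hsv[...,2]>140)).astype(np.uint8)*roi
k=max(cv2.findContours(w,cv2.RETR_EXTERNAL,cv2.CHAIN_APPROX_NONE)[0],key=cv2.contourArea)
P=np.array([onz("wrist",*p[0],.034,b)[:2] for p in k],np.float32)
print("disc",cv2.minEnclosingCircle(P),cv2.fitEllipse(P))
d=((hsv[...,2]<45)).astype(np.uint8)*roi
k=max(cv2.findContours(d,cv2.RETR_EXTERNAL,cv2.CHAIN_APPROX_NONE)[0],key=cv2.contourArea)
print(cv2.boundingRect(k))
P=np.array([onz("wrist",*p[0],.064,b)[:2] for p in k],np.float32)
r=cv2.minAreaRect(P*1000);print("grip",r)
cam=ray("wrist",281,214,b)[0];print("cam",cam)
```

```text
c [0.5409 0.1074 0.086 ]
[288  96   6   3  16] [290.6875  97.125 ] [0.5435 0.156 ] r 0.048645453728048856 ang 1.5179568587104084
[262  97  16   3  29] [267.931   98.1379] [0.5276 0.1534] r 0.047856352534795636 ang 1.852687074192175
[279  99   6   1   6] [281.5  99. ] [0.5372 0.1539] r 0.0465892541467744 ang 1.6505503826522703
[263 110   4   9  23] [264.8261 114.0435] [0.5267 0.1418] r 0.037141521443602915 ang 1.9630316341332488
[270 110   3   9  16] [271.1875 113.875 ] [0.5312 0.1424] r 0.03626587004084906 ang 1.8419933131739716
[232 127  10  10  47] [236.0851 131.6809] [0.5075 0.1269] r 0.03869551048103386 ang 2.613152216318538
[ 232  135   92   64 2970] [273.8721 169.8926] [0.5378 0.1019] r 0.00636524326498708 ang -2.084849279819026
[301 140   8  10  40] [304.35 145.25] [0.5575 0.1227] r 0.02255046349400395 ang 0.7415980271871025
[222 165   4   3  12] [223.5 166. ] [0.5004 0.1007] r 0.04100455546440954 ang -2.9777607693008576
[330 165   4   2   8] [331.5 165.5] [0.5794 0.1104] r 0.03865160077354917 ang 0.07803047307548544
[313 194   9   8  39] [317.     197.6923] [0.5724 0.0847] r 0.038818458017210906 ang -0.6256843343150281
[288 209   4   9  22] [289.4545 212.8636] [0.5533 0.0703] r 0.03914886602875394 ang -1.249174563091883
[282 210   3   9  21] [283.2857 213.7143] [0.5487 0.0691] r 0.039158929555901424 ang -1.3703768676094217
disc ((0.602287769317627, -0.25654029846191406), 0.03175677731633186) ((0.6077280044555664, -0.26671266555786133), (0.02796257473528385, 0.06811244040727615), 119.71871185302734)
(264, 115, 18, 78)
grip ((603.0223388671875, -250.01565551757812), (57.448516845703125, 12.72187328338623), 25.07561492919922)
cam [ 0.6365 -0.2415  0.3006]
```

Run:
```python
from h import *
import json
a,b=json.load(open("poses.json"))
im=cv2.imread("pics/lid.png");hsv=cv2.cvtColor(im,cv2.COLOR_BGR2HSV)
roi=np.zeros(im.shape[:2],np.uint8);cv2.circle(roi,(274,153),48,1,-1)
w=((hsv[...,1]<35)&(hsv[...,2]>140)).astype(np.uint8)*roi
w=cv2.morphologyEx(w,cv2.MORPH_OPEN,np.ones((3,3)))
k=cv2.convexHull(cv2.findNonZero(w));print(cv2.boundingRect(k))
P=np.array([onz("wrist",*p[0],.034,b)[:2] for p in k],np.float32)*1000
print("disc",cv2.minEnclosingCircle(P),cv2.fitEllipse(P))
d=((hsv[...,2]<45)).astype(np.uint8)*roi
d=cv2.morphologyEx(d,cv2.MORPH_OPEN,np.ones((9,9)))
k=cv2.findNonZero(d);print(cv2.boundingRect(k))
P=np.array([onz("wrist",*p[0],.064,b)[:2] for p in k],np.float32)
print("grip",cv2.minAreaRect(P*1000))
```

```text
(235, 115, 78, 76)
disc ((599.7517700195312, -251.88796997070312), 32.70112609863281) ((599.6176147460938, -251.83123779296875), (64.61557006835938, 65.10923767089844), 25.273435592651367)
(264, 125, 18, 67)
grip ((600.0849609375, -251.39056396484375), (49.40946960449219, 12.72191333770752), 25.074134826660156)
```

Run:
```python
from h import *
np.set_printoptions(precision=4,suppress=True)
L=[.5999,-.2516]; g=.4376-np.pi/2
arm.movep([*L,.20],down(g)); arm.line_to([*L,.110],.12)
print(arm.read_tool_pos(),arm.read_ft_force())
arm.move_gripper(0.0,60); print("open",arm.read_opening(),arm.read_finger_force())
arm.line_to([*L,.27],.2)
C=[.540,.1058]; q=down(.123-np.pi/2)
arm.movep([*C,.27],q); arm.line_to([*C,.215],.15); arm.pause(.3)
print(arm.read_tool_pos(),arm.read_eef_rot(),q,arm.read_ft_force(),arm.read_opening(),arm.read_finger_force(),arm.read_joint_positions(),arm.read_time())
w=snapshot("wrist");s=snapshot("scene")
can=np.zeros((420,800,3),np.uint8);can[:,:400]=w[:,80:480];can[:360,400:]=cv2.resize(s[130:250,180:313],(400,360))
cv2.imwrite("pics/c3.png",can)
```

```text
[ 0.6004 -0.2522  0.1109] [-0.4331  0.3678 -0.0529]
open 0.15085203855554494 60.77691435813904
[0.5404 0.1058 0.2159] [ 0.9981  0.0615  0.0009 -0.0002] [0.9981 0.0615 0.     0.    ] [-0.9324  0.4674 -1.8183] 0.1511535411076845 59.97060298919678 [-0.4926  0.5945  0.4032  1.8295 -0.3182  0.7797 -1.371 ] 17.4667
```

View pics/c3.png

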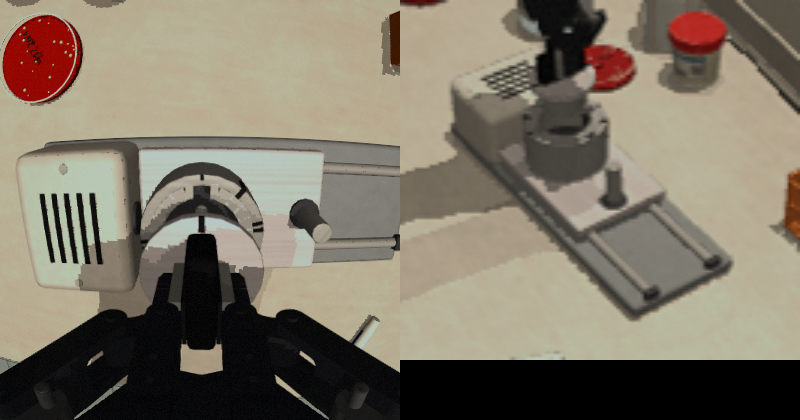

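Run:
```python
from h import *
np.set_printoptions(precision=4,suppress=True)
C=[.540,.1058]; f0=np.array(arm.read_ft_force()); z=.215;log=[]
while z>.1665:
    z-=.006 if z>.205 else .003
    arm.line_to([*C,z],.05); f=np.array(arm.read_ft_force())-f0
    log.append((round(z,4),round(float(arm.read_tool_pos()[2]),4),*np.round(f,1)))
    if f[2]>12: break
for l in log: print(*l)
print(arm.read_tool_pos(),arm.read_wrist_torque(),arm.read_time())
```

```text
0.209 0.2085 0.5 0.9 -0.7
0.203 0.2025 -0.5 0.7 0.2
0.2 0.1998 0.1 -0.1 -0.6
0.197 0.1968 0.6 0.7 0.7
0.194 0.1938 -0.0 0.5 0.2
0.191 0.1907 -0.1 0.1 -0.6
0.188 0.1877 0.9 0.3 -0.9
0.185 0.1848 0.7 -0.2 0.4
0.182 0.1818 0.6 0.9 -0.1
0.179 0.1788 -0.2 0.8 -0.5
0.176 0.1758 1.1 0.5 -0.8
0.173 0.1728 0.7 1.4 -0.6
0.17 0.1703 1.2 0.6 3.2
0.167 0.1702 -5.2 0.9 22.6
[0.5404 0.1057 0.1702] [-0.0165  1.1733  0.0114] 21.1
```

Run:
```python
from h import *
np.set_printoptions(precision=3,suppress=True)
C=[.5402,.1058,.169]; arm.line_to(C,.05); arm.pause(.3)
for i in range(1,15):
    arm.line_to(C,.05,ori=down(.123-np.pi/2-.05*i)); 
    if i%2==0: print(.05*i,np.array(arm.read_ft_force()),np.array(arm.read_wrist_torque()),arm.read_tool_pos()[2])
arm.pause(.5)
R=Ro.from_quat(arm.read_eef_rot()).as_matrix();print("turn",.123-np.pi/2-np.arctan2(R[1,1],R[0,1]),arm.read_tool_pos(),arm.read_finger_force(),arm.read_time())
w=snapshot("wrist");s=snapshot("scene")
can=np.zeros((420,800,3),np.uint8);can[:,:400]=cv2.resize(w[130:340,180:380],(400,420));can[:360,400:]=cv2.resize(s[130:250,180:313],(400,360))
cv2.imwrite("pics/c4.png",can);cv2.imwrite("pics/w4.png",w)
```

```text
0.1 [-1.749  0.183  9.798] [-0.031  0.366 -0.068] 0.17027423717392867
0.2 [-0.548 -0.814  8.904] [-0.088  0.327 -0.045] 0.17030023962497526
0.30000000000000004 [-1.4   -0.341  8.987] [-0.036  0.323 -0.063] 0.17028196265754553
0.4 [-0.44  -0.863  8.744] [-0.044  0.348 -0.042] 0.17027295441707413
0.5 [-1.841 -0.417  8.684] [-0.079  0.33  -0.028] 0.17028510171807387
0.6000000000000001 [-0.757 -0.245  9.336] [-0.076  0.322  0.046] 0.170293371978764
0.7000000000000001 [-0.945 -0.334  9.01 ] [-0.115  0.405 -0.03 ] 0.17030601110683388
turn 0.7003303500272862 [0.541 0.105 0.17 ] 61.671327352523804 25.65
```

View pics/c4.png

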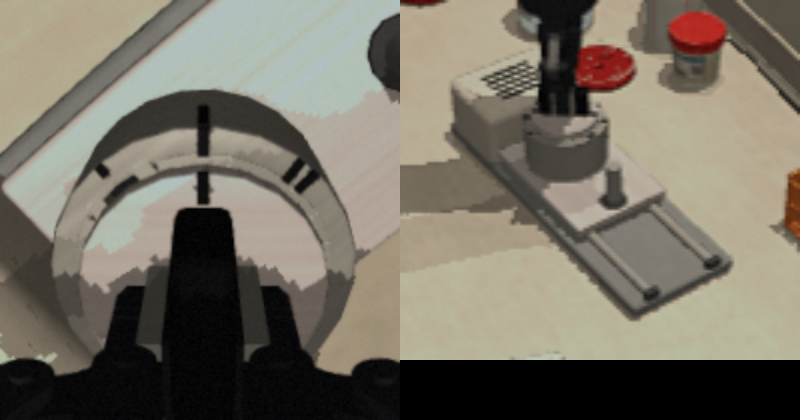

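The lid's index line at crop (203,180) is in line with the long bar at (203,125). The lid sits flat in the cup and the carriage is home, so I'm handing it in.

```bash
python3 -c "
from station import *
print(ticket.finish_job())"
```

```text
the job is handed in; nothing more can be done
None
```

The job is handed in at about 26 s of robot time: the carriage is home, and the lid is seated, turned 0.70 rad to the half-way mark and still gripped at about 60 N; no verdict came back.

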